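# Snug the clamp nut of a glue-up jig with a crank wrench between the fences

## Task

Pick up the crank wrench by its upright wooden grip, set its ring over the hex nut in the clamping jig and tighten the nut clockwise until it meets its end stop, then snug it there with about 2 N m (some 10 to 14 N of push at the grip, clearly more than it takes to turn it): the side fences allow only a short swing, so lift the ring off the nut, swing back and reseat it for each new stroke. Turn the nut only with the wrench, never forcing it well beyond that or jamming the wrench into the jig. Then put the wrench back on the bench, clear of the jig and standing as you found it, without disturbing the jar, the offcut or the hammer.

Things in the scene. Friction and masses are not known exactly. Their poses are not given: they have to be found in the camera images.
- jig: Wooden clamping jig fixed to the bench, open on its -x side (towards the robot). Origin on the bench under the nut's axis, z up. Base board 246 mm wide (y), from x = -160 to +55 mm, 15 mm thick. A low back rail across it, its inner face at x = +40 mm, top 34 mm above the bench. A flat clamp bar and a washer lie under the nut.
- fences: The jig's two wooden side fences, fixed, along the jig's x; same origin and axes as the jig. Inner faces at y = +105 and -105 mm, 18 mm thick, from x = -160 to +55 mm, tops 60 mm above the bench.
- nut (a joint): Angle turned by the steel hex nut, rad; grows clockwise seen from above (tightening). Starts between 0.1 and 0.8; at 2.70 it is home against a rigid stop (snug at 2 N m, bears 3.5). Turning takes a steady 0.6 N m (about 4.5 N at the wrench's grip); it stays where it is left. Its yaw relative to the jig is 0.73 minus this value.
- nut_seat (a point): Point on the nut's axis at its underside, 30 mm above the bench, on a washer 60 mm across; turns with the nut, x axis square to a flat. Nut 36 mm across flats, 18 mm tall, its top 4 mm a cone from 36 to 29 mm across; a stud 22 mm thick stands 6 mm above it. The ring fits over it when the wrench's yaw is this yaw plus any multiple of 60 degrees, within about 5 degrees.
- wrench_grip (a point): On the loose crank wrench's upright wooden grip (square post 20 x 20 mm, faces parallel to the wrench's x and y, top 100 mm above the wrench's underside): point on the post's axis 70 mm above the underside. Wrench axes: x along the shank from grip to ring, z up. It stands on the bench, post upright, 0.3 kg; steel shank 16 mm wide, 12 mm thick, round foot 26 mm across under the post.
- wrench_ring (a point): Centre of the wrench's hexagonal ring at its underside, 140 mm along x from the post's axis. Opening 38 mm across flats (two of them square to x), about 6 degrees of play on the nut; 14 mm thick, 52 mm outside. Seated, it coincides with nut_seat; the shank can then swing about 0.71 rad either side of in line with the jig's x (grip on the jig's -x side) before its foot meets a fence.
- jar: Bystander: closed amber glass jar 56 mm across, 75 mm tall; origin under its centre.
- offcut: Bystander: wooden offcut 110 x 45 x 22 mm; origin at the centre of its underside.
- hammer: Bystander: hammer lying on the bench beyond the jig, about 300 mm long.
Mind the look-alikes: they are no part of the job. There is more than one size of the part that bears wrench_grip; the job needs the larger.

How it is judged:
By the outcome, as a careful person would: the job done as asked, in the order asked, and still so for the second after the job is handed in, with the robot touching nothing.
It also fails if it takes over 72 s, if anything falls off the work surface, if the arm or the gripper's body presses on something with over 40 N, if the wrist force passes 120 N, or if a joint passes its speed limit or range.

## Robot

A 6-joint arm with a two-finger parallel gripper is mounted at the origin on the work surface. World frame = base frame: x ahead of the robot, y to its left, z up, the work surface at z = 0. Lengths are in m, angles in rad, forces in N, time in s.
With the tool pointing down it reaches from about 0.375 to 0.975 m from the base axis. Payload 3.8 kg.
Tool frame: the origin (TCP) lies where the fingers leave the gripper's body, on its centre line; the fingertips stand 73 mm ahead of it and the grasp point (between the pads) lies 54 mm ahead of it; z points along the fingers, y is the line along which they close (so a half turn about z gives the same grasp; the last joint's range is limited). The gripper opens to 85 mm and grips with 20 to 120 N. Pads are 22 mm wide; open, the fingers measure 114 mm over their backs; the gripper's body (76 mm by 85 mm) begins 54 mm behind the grasp point. The pads swing forward as they close: fully open they stand 13 mm farther back than shut.
Start: joints at [-1.26, 0.264, 1.604, -0, 1.274, -0.037], TCP at [0.23, -0.635, 0.304] pointing down, gripper open.
Joint ranges: [-2.63, 2.63], [-0.94, 2.18], [0.31, 2.57], [-1.31, 4.45], [0, 2.66], [-2.55, 2.55]. Speed limits (rad/s): [2.57, 2.57, 3.14, 3.14, 3.14, 3.14].

## Interface

Orientations are given as a rotation vector (axis times angle).
In Python, from workcell import read_state, viewer, bot gives the robot as it stands.
- The arm moves only by the tool jog_arm, never from a script. Its argument "increments" is a list that holds one entry, the list of rows, each a list of 7 numbers: the shift along the tool's x, y, z in units of 30 mm (1.0 is 30 mm), then the turn, a rotation vector about the tool's x, y, z in units of 6 degrees (1.0 is 6 degrees), then the opening, from -1 (shut) to 1 (fully open). A call has exactly 5 rows; each row shifts and turns the commanded pose from where the row before left it, along the tool's axes as they then stand; what a row does not reach is not made up. A row lasts 1/12 s, in which the tool goes at most 41.7 mm and 7.16 degrees, less where a joint would pass 70% of its speed; a pose out of reach is approached as far as the arm can. A call is refused whole if a number of a shift passes 1 or a number of a turn 1, either way. A call with a gripper value outside its range is refused whole. The fingers move at their own pace and stop on an object; "force" is the grip in N (left out, the last holds). Time passes only in rows, so rows that do not move let the fingers close, or fill a call up. It gives the time, the measured TCP pose, the force, the opening and the grip force at its end, in the units of the state.
- read_state(): the state, without advancing time (a new reading comes with each control period).
- viewer.read_camera(name): name is "scene" or "top" or "wrist"; returns (picture, depth): 480x640x3 uint8, blue, green, red; 480x640 float32, m along the optical axis (not along the pixel's ray), 0 where there is no reading.
- viewer.camera_params(name): a dict with "fx", "fy", "cx", "cy" (pixels), "R" (3x3) and "t" (3): a world point X has camera coordinates R X + t; the wrist camera has in their place "hand_eye" (4x4, takes a point from camera to tool coordinates, whose origin is the TCP and whose axes are the flange's). Camera axes: x right, y down, z forward; pixel columns grow to the right and rows downward; lengths in m; the calibration is good to about 2 mm. A picture is of the moment at which its call begins: read the wrist's pose just before it. camera_params takes no time and is no camera call.
- bot.finish_job(): hands the job in; it is judged then, once.
The state is a dict: "time": time; "q": joint angles; "joint_vel": joint speeds; "joint_torque": joint torques, N m; "tool_pos": TCP position; "tcp_rot": TCP orientation; "wrist_force": force on the tool from outside, world axes, zero at the start; "torque": the same for the moment, N m; "width": opening from 0.0 (shut) to 1.0 (fully open); "grip_force": force on a finger pad.
Only numpy, scipy, OpenCV 4.12 (cv2) and the standard library are available. Lean on these libraries where they do the work, as an engineer would, in place of code of your own. Each camera call takes 0.05 s, during which the arm holds its last target. There are 200 camera calls.

## Working session

There is one attempt and no reset: what is moved stays moved. The work goes in short steps, Python scripts to look and compute and a tool call to move; the robot and the scene stay as the last step left them, time stands still between calls to the robot, and variables do not carry over. Pictures are saved under pics/ and viewed, at most 10 in all, crops included, and the job is handed in when it is done.

Besides the shell and the picture viewer there is one more tool, called after ">>>" as name(argument=value, ...), one argument or row to a line, values as JSON. jog_arm: Moves the arm, as the interface text tells. Its arguments: {"type":"object","properties":{"increments":{"type":"array","items":{"type":"array","items":{"type":"array","items":{"type":"number"}}}},"force":{"type":"number"}},"required":["increments"]}

```bash
mkdir -p pics; ls; cat > h.py <<'E'
import numpy as np,cv2
from scipy.spatial.transform import Rotation as Ro
from workcell import read_state,viewer,bot
def cloud(name):
    s=read_state(); im,d=viewer.read_camera(name); p=viewer.camera_params(name)
    v,u=np.mgrid[:480,:640]
    C=np.stack([(u-p['cx'])/p['fx']*d,(v-p['cy'])/p['fy']*d,d],-1)
    if 'R' in p: W=(C-np.array(p['t']))@np.array(p['R'])
    else:
        H=np.array(p['hand_eye']); T=C@H[:3,:3].T+H[:3,3]
        W=T@Ro.from_rotvec(s['tcp_rot']).as_matrix().T+np.array(s['tool_pos'])
    W[d==0]=np.nan
    return im,W
E
python3 - <<'E'
from h import *
s=read_state();print(s)
for n in ['top','scene']:
    im,W=cloud(n);cv2.imwrite(f'pics/{n}1.png',im);np.save(f'{n}1.npy',W)
print(viewer.camera_params('wrist'),viewer.camera_params('top'))
E
```

```text
pics
{'time': 0.0, 'q': array([-1.25987629e+00,  2.64777695e-01,  1.60540250e+00,  4.20725810e-06,
        1.27369922e+00, -3.68914408e-02]), 'joint_vel': array([-0.00254275, -0.0002323 ,  0.00087091, -0.00222746,  0.00027183,
       -0.00015746]), 'joint_torque': array([-2.53053616e-05, -5.15110123e+01, -3.67311823e+01, -2.15626574e-04,
        1.29416987e-02,  4.92000339e-06]), 'tool_pos': array([ 0.22989497, -0.63402739,  0.30252991]), 'tcp_rot': array([-3.09197494e+00, -5.43197318e-01,  4.84015411e-04]), 'wrist_force': array([0.10046246, 0.45349196, 1.11644455]), 'torque': array([-0.05552418,  0.02419534, -0.02471296]), 'grip_force': 0.0, 'width': 1.0007633576529682}
{'fx': 345.3052921994795, 'fy': 345.3052921994795, 'cx': 322.3319050220845, 'cy': 241.63819796688085, 'hand_eye': array([[ 1.02104831e-03, -9.58351098e-01, -2.85590845e-01,
         7.18208666e-02],
       [ 9.99999431e-01,  8.90022916e-04,  5.88580823e-04,
         5.39845827e-04],
       [-3.09884681e-04, -2.85591283e-01,  9.58351461e-01,
        -6.99145577e-02],
       [ 0.00000000e+00,  0.00000000e+00,  0.00000000e+00,
         1.00000000e+00]])} {'fx': 531.5864087124064, 'fy': 531.5864087124064, 'cx': 328.12125668734313, 'cy': 246.1231192899907, 'R': array([[-0.00470443, -0.9997316 ,  0.02268493],
       [-0.98831875,  0.0011927 , -0.15239626],
       [ 0.1523283 , -0.02313688, -0.98805909]]), 't': array([-0.00567274,  0.58658082,  1.09827233])}
```

View pics/top1.png

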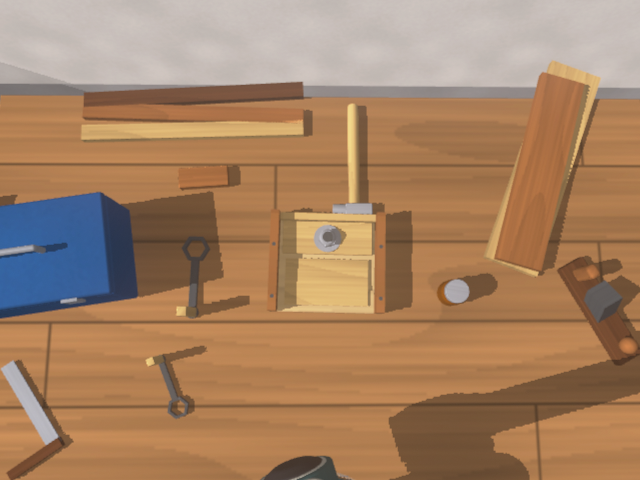

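View pics/scene1.png

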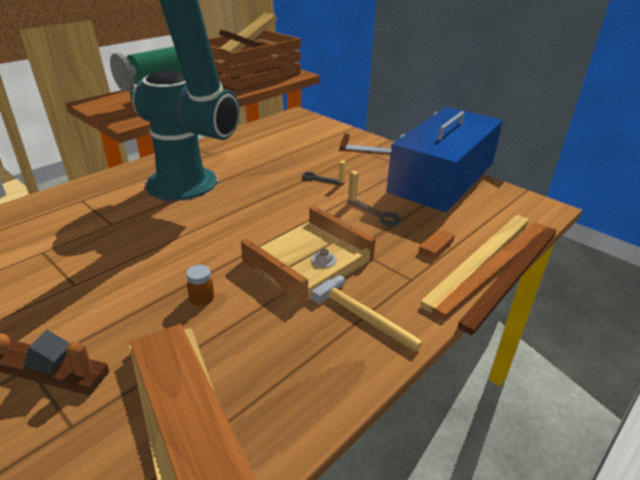

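Two wrenches in the top view: A with its ring at (196,248) and grip at (186,311), and B with its ring at (178,406) and grip at (155,360). A is longer (about 65 px against 50 px) and fits the larger wrench, so I'll confirm with a crop and measure it. The jig's nut is at (327,237), the jar at (454,291), the offcut at (203,177) and the hammer at (353,160).

```bash
python3 - <<'E'
from h import *
im=cv2.imread('pics/top1.png');W=np.load('top1.npy')
a=cv2.resize(im[220:425,130:230],None,fx=2.9,fy=2.9,interpolation=3);b=cv2.resize(im[200:320,260:395],None,fx=3.6,fy=3.6,interpolation=3)
h=max(a.shape[0],b.shape[0]);c=np.zeros((h,a.shape[1]+b.shape[1],3),np.uint8);c[:a.shape[0],:a.shape[1]]=a;c[:b.shape[0],a.shape[1]:]=b
cv2.imwrite('pics/crop1.png',c);print(c.shape)
def reg(u0,u1,v0,v1,z0,z1):
    P=W[v0:v1,u0:u1].reshape(-1,3);return P[(P[:,2]>z0)&(P[:,2]<z1)]
for n,r in dict(postA=(165,210,290,330,.085,.12),shaft=(165,220,230,330,.004,.03),postB=(140,175,345,375,.05,.12),sB=(140,200,345,425,.004,.025)).items():
    P=reg(*r);print(n,len(P),P.mean(0),P.min(0),P.max(0))
for n,r in dict(fL=(262,290,200,320,.05,.07),fR=(365,395,200,320,.05,.07)).items():
    P=reg(*r);m=P.mean(0);w=np.linalg.svd(P-m)[2][0];print(n,len(P),m,np.degrees(np.arctan2(w[1],w[0])),P.min(0),P.max(0), cv2.minAreaRect((P[:,:2]*1000).astype(np.float32)))
P=reg(310,345,220,255,.04,.07);print('nut',len(P),P.mean(0),P.min(0),P.max(0))
P=reg(320,335,230,245,.05,.07);print('stud',len(P),np.median(P,0))
E
```

```text
(594, 776, 3)
postA 122 [0.44769224 0.2857595  0.0986036 ] [0.43753928 0.2763648  0.08538887] [0.45745626 0.29708706 0.10643761]
shaft 847 [0.53302042 0.28476298 0.01105184] [0.41156665 0.23031366 0.00401053] [0.62716183 0.35141094 0.02980737]
postB 92 [0.34790198 0.34940298 0.07201095] [0.33840379 0.34134334 0.05052361] [0.35656157 0.36056285 0.0809651 ]
sB 625 [0.28703466 0.32607314 0.00867181] [0.21418766 0.26608008 0.00400175] [0.37814408 0.39535285 0.02468157]
fL 899 [0.55463726 0.10883139 0.05962029] 178.39751681188395 [0.44997362 0.0974806  0.05016798] [0.66352133 0.12108922 0.06651742] ((556.7440795898438, 109.09981536865234), (18.412094116210938, 213.97471618652344), 88.37906646728516)
fR 905 [ 0.54921854 -0.11834558  0.05948324] 178.25399421746226 [ 0.4430427  -0.13008625  0.05011864] [ 0.65867738 -0.1066782   0.06766427] ((550.877197265625, -118.53630828857422), (19.003767013549805, 215.34921264648438), 88.58252716064453)
nut 240 [ 0.60528736 -0.00636452  0.04861814] [ 0.58655872 -0.0246467   0.04004544] [0.62481987 0.01216956 0.05918275]
stud 89 [ 0.60521413 -0.0069762   0.05324863]
```

View pics/crop1.png

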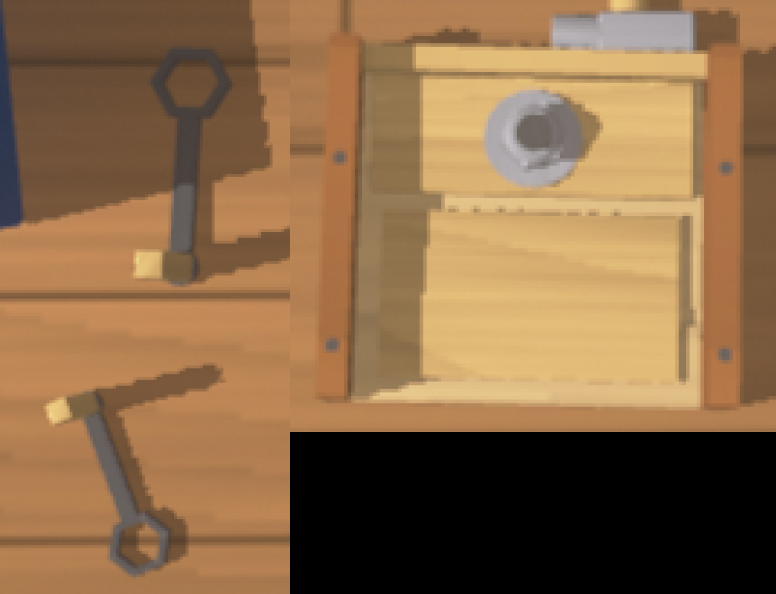

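The crop confirms it: A (ring at crop (190,82), post 100 mm tall) is clearly bigger than B (post 80 mm), so A is the wrench for the job. The nut, with its stud, is at crop (535,135). I'll head there, turning the tool to about 90° yaw.

>>> jog_arm(
  increments=[
    [[1,0,0,0,0,-1,1],[1,0,0,0,0,-1,1],[1,0,0,0,0,-1,1],[1,0,0,0,0,-1,1],[1,0,0,0,0,-1,1]],
  ],
)

```text
time: 0.52
tool_pos: [0.357, -0.5554, 0.303]
tcp_rot: [-2.844, -1.332, -0.0]
wrist_force: [0.2, -0.3, 0.2]
width: 1.001
grip_force: 0.0
```

>>> jog_arm(
  increments=[
    [[1,0,0,0,0,-1,1],[1,0,0,0,0,-1,1],[1,0,0,0,0,-1,1],[1,0,0,0,0,-1,1],[1,0,0,0,0,-1,1]],
  ],
)

```text
time: 0.93
tool_pos: [0.4265, -0.4237, 0.3031]
tcp_rot: [-2.402, -2.024, -0.0]
wrist_force: [0.1, 0.1, -0.1]
width: 1.0
grip_force: 0.0
```

>>> jog_arm(
  increments=[
    [[1,0,0,0,0,-1,1],[1,0,0,0,0,-0.6,1],[1,0,0,0,0,0,1],[1,0,0,0,0,0,1],[1,0,0,0,0,0,1]],
  ],
)

```text
time: 1.35
tool_pos: [0.4335, -0.2741, 0.3033]
tcp_rot: [-2.23, -2.211, 0.0]
wrist_force: [-0.1, -0.1, -0.3]
width: 0.999
grip_force: 0.0
```

>>> jog_arm(
  increments=[
    [[1,0,0,0,0,0,1],[1,0,0,0,0,0,1],[1,0,0,0,0,0,1],[1,0,0,0,0,0,1],[1,0,0,0,0,0,1]],
  ],
)

```text
time: 1.77
tool_pos: [0.4346, -0.1243, 0.3035]
tcp_rot: [-2.231, -2.212, 0.0]
wrist_force: [-0.0, 1.4, -0.0]
width: 1.001
grip_force: 0.0
```

>>> jog_arm(
  increments=[
    [[0,1,0,0,0,0,1],[0,1,0,0,0,0,1],[0,1,0,0,0,0,1],[1,1,0,0,0,0,1],[1,1,0,0,0,0,1]],
  ],
)

```text
time: 2.18
tool_pos: [0.5856, -0.0681, 0.3034]
tcp_rot: [-2.233, -2.209, 0.001]
wrist_force: [-0.1, -0.1, -0.2]
width: 0.998
grip_force: 0.0
```

```bash
python3 - <<'E'
from h import *
im,W=cloud('wrist');np.save('w1.npy',W);
# orthographic rectification at z=0.044 plane: 0.25mm/px about approx nut
s=read_state();p=viewer.camera_params('wrist');H=np.array(p['hand_eye']);R=Ro.from_rotvec(s['tcp_rot']).as_matrix()
c0=np.array([.606,-.0065])
def ortho(z,half=.04,n=400):
    g=np.linspace(-half,half,n);X=np.stack(np.meshgrid(g,g,indexing='ij'),-1)  # i->x, j->y
    P=np.dstack([c0[0]-X[...,0],c0[1]-X[...,1],np.full((n,n),z)])
    T=(P-np.array(s['tool_pos']))@R; C=(T-H[:3,3])@H[:3,:3]
    u=C[...,0]/C[...,2]*p['fx']+p['cx'];v=C[...,1]/C[...,2]*p['fy']+p['cy']
    return cv2.remap(im,u.astype(np.float32),v.astype(np.float32),cv2.INTER_CUBIC)
cv2.imwrite('pics/nut1.png',np.hstack([ortho(.030),ortho(.046)]))
m=(abs(W[...,0]-.606)<.03)&(abs(W[...,1]+.0065)<.03)
P=W[m]
for a,b in [(.028,.033),(.042,.046),(.0465,.049),(.053,.058)]:
    Q=P[(P[:,2]>a)&(P[:,2]<b)];print(a,len(Q),Q.mean(0),Q.min(0),Q.max(0))
E
```

```text
0.028 1801 [ 0.60630309 -0.00459458  0.02984517] [ 0.57607599 -0.03634939  0.02800221] [0.63598091 0.02321633 0.03258926]
0.042 373 [ 0.60755592 -0.00444398  0.04444257] [ 0.58798191 -0.02464357  0.04200195] [0.6267808  0.01450376 0.04599505]
0.0465 409 [ 0.60706137 -0.00467855  0.04769797] [ 0.59246927 -0.02074138  0.04650642] [0.62346364 0.01181677 0.04899482]
0.053 443 [ 0.60751538 -0.00484141  0.05413149] [ 0.5967789  -0.01586097  0.05300503] [0.61829    0.00575532 0.05694032]
```

View pics/nut1.png

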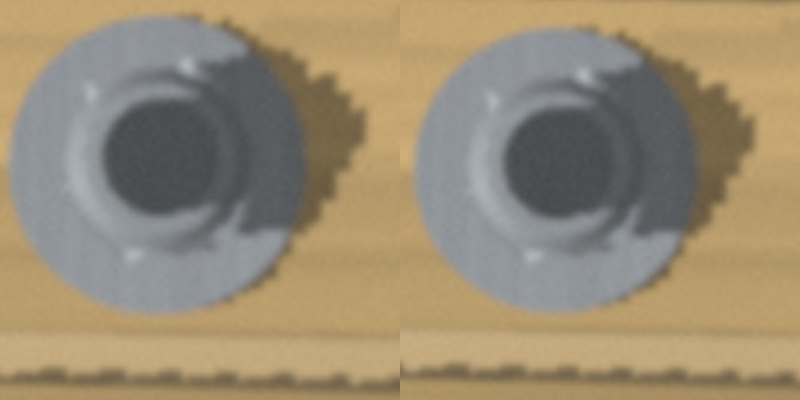

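The rectified view shows the nut with bright corner ledges at (585,75), (493,100) and (532,257). The corners sit at about 45° mod 60. I'll refine once the arm is at rest.

```bash
python3 - <<'E'
from h import *
from scipy.optimize import least_squares
cloud('wrist');
L=[cloud('wrist')for _ in range(4)]
W=np.mean([l[1] for l in L],0);im=np.mean([l[0] for l in L],0).astype(np.uint8)
m=(abs(W[...,0]-.607)<.035)&(abs(W[...,1]+.005)<.035)&np.isfinite(W[...,2])
P=W[m];g=cv2.cvtColor(im,6)[m].astype(float)
Q=P[(P[:,2]>.053)&(P[:,2]<.058)];c=(Q[:,:2].min(0)+Q[:,:2].max(0))/2;print('stud',c,Q[:,:2].mean(0),len(Q))
w=P[(P[:,2]>.028)&(P[:,2]<.032)];
r=np.hypot(*(w[:,:2]-c).T);w=w[r<.031];h=cv2.minEnclosingCircle((w[:,:2]*1000).astype(np.float32));print('washer',h)
best=[]
def f(p,ps):
    d=P[:,:2]-p[:2];a=np.arctan2(d[:,1],d[:,0])-ps;r=np.hypot(*d.T)
    am=(a+np.pi/6)%(np.pi/3)-np.pi/6;hx=r*np.cos(am)
    z=np.where(hx<.018,np.where(r<.011,.054,np.where(r<.0145,.048,np.where(r<.018,.048-(r-.0145)*4/3.5,.044))),.030)
    return np.minimum(abs(z-P[:,2]-p[2]),.004)
for ps in np.radians(np.arange(-30,30,1)):
    b=min((f([c[0]+dx,c[1]+dy,0],ps).mean(),dx,dy) for dx in np.arange(-2,2.1,1)/1e3 for dy in np.arange(-2,2.1,1)/1e3)
    best.append((b[0],np.degrees(ps),b[1],b[2]))
best.sort();print(np.round(best[:6],5), best[-1][0])
d=P[:,:2]-c;r=np.hypot(*d.T);k=(r>.0185)&(r<.022)&(P[:,2]>.0425)&(P[:,2]<.0455);print(np.sort(np.degrees(np.arctan2(d[k,1],d[k,0])).round()))
s=read_state();print(s['tool_pos'])
E
```

```text
stud [ 0.60790071 -0.00480006] [ 0.60699299 -0.00510355] 325
washer ((607.9022216796875, -4.806777477264404), 30.961639404296875)
[[1.95e-03 1.30e+01 0.00e+00 0.00e+00]
 [1.95e-03 1.40e+01 0.00e+00 0.00e+00]
 [1.95e-03 1.50e+01 0.00e+00 0.00e+00]
 [1.95e-03 1.60e+01 0.00e+00 0.00e+00]
 [1.95e-03 1.20e+01 0.00e+00 0.00e+00]
 [1.95e-03 1.10e+01 0.00e+00 0.00e+00]] 0.0019815078380597245
[-73. -70. -66. 115. 154. 157. 160. 162.]
[ 0.58364061 -0.06844637  0.30326916]
```

>>> jog_arm(
  increments=[
    [[1,-1,0,0,0,0,1],[1,-1,0,0,0,0,1],[1,-1,0,0,0,0,1],[1,-1,0,0,0,0,1],[1,0,0,0,0,0,1]],
  ],
)

```text
time: 2.9
tool_pos: [0.462, 0.08, 0.3028]
tcp_rot: [-2.232, -2.208, 0.006]
wrist_force: [0.8, -0.1, -0.1]
width: 0.998
grip_force: 0.0
```

>>> jog_arm(
  increments=[
    [[1,0,0,0,0,0,1],[1,0,0,0,0,0,1],[1,0,0,0,0,0,1],[1,0,0,0,0,0,1],[0,0,0,0,0,0,1]],
  ],
)

```text
time: 3.32
tool_pos: [0.4682, 0.2034, 0.3043]
tcp_rot: [-2.228, -2.213, -0.004]
wrist_force: [-0.5, 1.1, 0.8]
width: 0.999
grip_force: 0.0
```

```bash
cat > look.py <<'E'
from h import *
cloud('wrist')
s=read_state();im,W=cloud('wrist');cv2.imwrite('pics/wr1.png',im);np.save('w2.npy',W)
x,y,z=W[...,0],W[...,1],W[...,2]
print(s['tool_pos'],s['tcp_rot'])
P=W[(abs(x-.4475)<.03)&(abs(y-.2858)<.03)&(z>.096)&(z<.105)]
print('post',len(P),P.mean(0),cv2.minAreaRect((P[:,:2]*1000).astype(np.float32)))
S=W[(x>.47)&(x<.555)&(abs(y-.28)<.04)&(z>.007)&(z<.016)]
m=S.mean(0);w=np.linalg.svd(S[:,:2]-m[:2],full_matrices=False)[2][0];print('shank',len(S),m,np.degrees(np.arctan(w[1]/w[0])))
S=W[(x>.556)&(x<.625)&(abs(y-.28)<.045)&(z>.009)&(z<.018)]
print('ring',len(S),cv2.minEnclosingCircle((S[:,:2]*1000).astype(np.float32)))
E
python3 look.py
```

```text
[0.46826314 0.20145799 0.30406367] [2.22829919e+00 2.21444407e+00 6.12376653e-04]
post 751 [0.44849199 0.28881843 0.0996246 ] ((448.3809814453125, 288.981689453125), (20.002668380737305, 19.756423950195312), 89.24239349365234)
shank 1459 [0.5127445  0.28728491 0.01181254] -1.6031487161064182
ring 1420 ((586.8468017578125, 285.82220458984375), 30.976490020751953)
```

View pics/wr1.png

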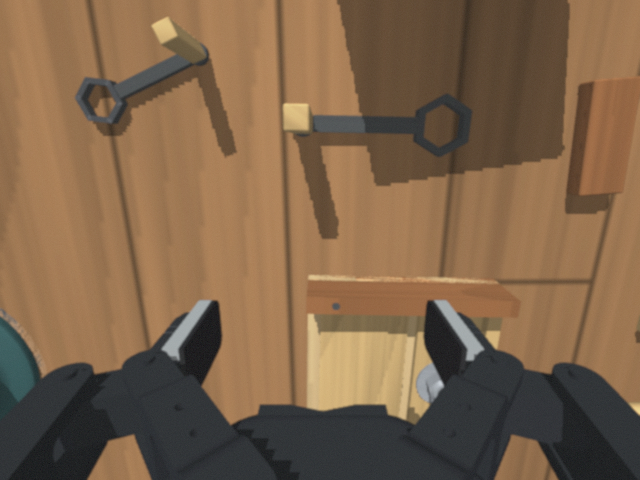

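The wrist view shows wrench A with its post top at (298,117) and ring at (442,125). The measured post is at (0.4485, 0.289), yaw −1.2°. Next I go above it and descend.

>>> jog_arm(
  increments=[
    [[0.9,-0.2,0.4,0,0,0.16,1],[0.9,-0.2,0.6,0,0,0,1],[0.7,-0.2,0.8,0,0,0,1],[0.4,-0.06,0.8,0,0,0,1],[0,0,0.7,0,0,0,1]],
  ],
)

```text
time: 3.83
tool_pos: [0.4505, 0.2879, 0.2039]
tcp_rot: [-2.249, -2.193, -0.001]
wrist_force: [-0.1, -1.0, -0.1]
width: 0.996
grip_force: 0.0
```

>>> jog_arm(
  increments=[
    [[0,0,0,0,0,0,1],[0,0,0,0,0,0,1],[0,0,0,0,0,0,1],[0,0,0,0,0,0,1],[0,0,0,0,0,0,1]],
  ],
)

```text
time: 4.25
tool_pos: [0.4521, 0.2879, 0.2069]
tcp_rot: [2.25, 2.191, 0.005]
wrist_force: [0.2, 0.6, 0.1]
width: 0.998
grip_force: 0.0
```

>>> jog_arm(
  increments=[
    [[0.03,-0.12,0.6,0,0,0,1],[0,0,0.6,0,0,0,1],[0,0,0.6,0,0,0,1],[0,0,0.6,0,0,0,1],[0,0,0.36,0,0,0,1]],
  ],
)

```text
time: 4.67
tool_pos: [0.4472, 0.2888, 0.1215]
tcp_rot: [2.249, 2.193, -0.0]
wrist_force: [0.5, -0.4, 0.3]
width: 1.001
grip_force: 0.0
```

>>> jog_arm(
  increments=[
    [[0,0,0,0,0,0,1],[0,0,0,0,0,0,0],[0,0,0,0,0,0,-0.2],[0,0,0,0,0,0,-0.4],[0,0,0,0,0,0,-0.6]],
  ],
  force=80,
)

```text
time: 5.08
tool_pos: [0.4481, 0.2896, 0.1235]
tcp_rot: [2.249, 2.193, 0.004]
wrist_force: [0.8, 0.5, 0.1]
width: 0.453
grip_force: 0.0
```

>>> jog_arm(
  increments=[
    [[0,0,0,0,0,0,-1],[0,0,0,0,0,0,-1],[0,0,0,0,0,0,-1],[0,0,0,0,0,0,-1],[0,0,0,0,0,0,-1]],
  ],
  force=80,
)

```text
time: 5.5
tool_pos: [0.4483, 0.2896, 0.1231]
tcp_rot: [2.248, 2.193, 0.004]
wrist_force: [2.5, -0.0, 5.5]
width: 0.228
grip_force: 79.0
```

>>> jog_arm(
  increments=[
    [[0,0,-0.2,0,0,0,-1],[0,0,-0.5,0,0,0,-1],[0,0,-0.8,0,0,0,-1],[0,0,-0.8,0,0,0,-1],[0,0,-0.5,0,0,0,-1]],
  ],
  force=100,
)

```text
time: 5.92
tool_pos: [0.4464, 0.2889, 0.207]
tcp_rot: [-2.248, -2.193, 0.003]
wrist_force: [2.5, 0.1, -1.4]
width: 0.222
grip_force: 97.9
```

>>> jog_arm(
  increments=[
    [[-0.3,0,0,0,0,0,-1],[-0.6,0.1,0,0,0,0,-1],[-0.9,0.1,0,0,0,0,-1],[-1,0.1,0,0,0,0,-1],[-1,0.1,0,0,0,0,-1]],
  ],
)

```text
time: 6.33
tool_pos: [0.4542, 0.173, 0.2036]
tcp_rot: [-2.246, -2.193, 0.007]
wrist_force: [0.3, 0.4, -2.2]
width: 0.219
grip_force: 97.8
```

>>> jog_arm(
  increments=[
    [[-1,0.1,0,0,0,0,-1],[-1,0.1,0,0,0,0,-1],[-1,0.1,0,0,0,0,-1],[-1,0.1,0,0,0,0,-1],[-1,0.1,0,0,0,0,-1]],
  ],
)

```text
time: 6.75
tool_pos: [0.4652, 0.0227, 0.2037]
tcp_rot: [-2.246, -2.191, 0.006]
wrist_force: [0.4, -0.6, -2.3]
width: 0.219
grip_force: 97.8
```

>>> jog_arm(
  increments=[
    [[-0.9,0.1,0,0,0,0,-1],[-0.7,0.1,0,0,0,0,-1],[-0.4,0,0,0,0,0,-1],[-0.1,0,0,0,0,0,-1],[0,0,0,0,0,0,-1]],
  ],
)

```text
time: 7.17
tool_pos: [0.4703, -0.0393, 0.2042]
tcp_rot: [-2.249, -2.189, 0.004]
wrist_force: [-0.0, -0.5, -2.7]
width: 0.215
grip_force: 97.8
```

>>> jog_arm(
  increments=[
    [[0,0,0,0,0,-0.7,-1],[0,0,0,0,0,-0.8,-1],[0,0,0,0,0,-0.7,-1],[0,0,0,0,0,-0.4,-1],[0,0,0,0,0,0,-1]],
  ],
)

```text
time: 7.58
tool_pos: [0.4711, -0.0375, 0.205]
tcp_rot: [-1.926, -2.479, 0.001]
wrist_force: [-0.3, -0.4, -3.3]
width: 0.217
grip_force: 97.8
```

```bash
cat > ring.py <<'E'
from h import *
import sys
cloud('wrist')
s=read_state();im,W=cloud('wrist');cv2.imwrite(f'pics/{sys.argv[1]}.png',im)
R=Ro.from_rotvec(s['tcp_rot']).as_matrix();t=np.array(s['tool_pos'])
print('tcp',t.round(4),'yaw',np.degrees(np.arctan2(R[1,0],R[0,0])).round(2),'z',R[:,2].round(4),s['wrist_force'].round(1),s['width'])
T=(W-t)@R   # tool coords
x,y,z=T[...,0],T[...,1],T[...,2]
S=T[(abs(x)<.03)&(y>.03)&(y<.105)&(z>.095)&(z<.125)]
if len(S):
    m=S.mean(0);w=np.linalg.svd(S[:,:2]-m[:2],full_matrices=False)[2][0];print('shank tool',len(S),m.round(4),'dir from y deg',np.degrees(np.arctan(w[0]/w[1])).round(2),'z slope',np.polyfit(S[:,1],S[:,2],1).round(4))
S=T[(abs(x)<.035)&(y>.11)&(y<.175)&(z>.095)&(z<.125)]
if len(S):
    c,r=cv2.minEnclosingCircle((S[:,:2]*1000).astype(np.float32));print('ring tool',len(S),c,r,S[:,2].mean(),'world',t+R@np.array([c[0]/1e3,c[1]/1e3,S[:,2].mean()]))
E
python3 ring.py r1
```

```text
tcp [ 0.4712 -0.0376  0.2052] yaw 104.18 z [-2.e-03  6.e-04 -1.e+00] [ 0.7  0.4 -2.8] 0.2190531573854463
shank tool 4514 [0.0013 0.0675 0.1123] dir from y deg 0.11 z slope [-0.0018  0.1124]
ring tool 6163 (-0.06842851638793945, 139.13571166992188) 30.67827033996582 0.11180320549796958 world [ 0.6058983  -0.00349662  0.09312835]
```

View pics/r1.png

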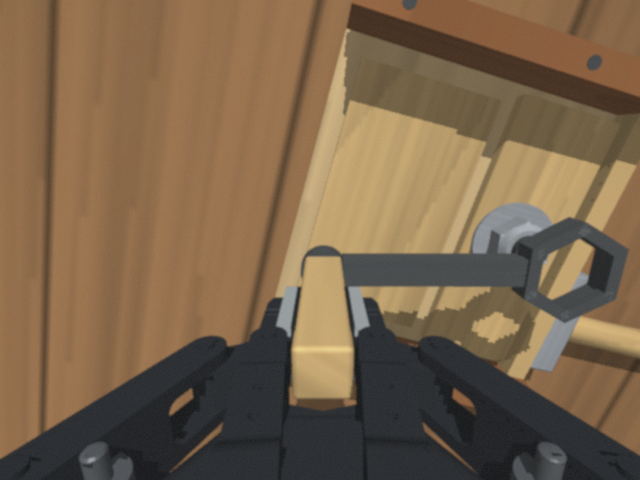

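The wrist view shows the wrench held straight, with its ring at (573,268) and the nut on its washer at (520,225) below. The ring is 1–2 mm off the nut's axis, so I correct that and descend gently.

>>> jog_arm(
  increments=[
    [[-0.06,0,0.3,0,0,0,-1],[0,0,0.4,0,0,0,-1],[0,0,0.3,0,0,0,-1],[0,0,0.1,0,0,0,-1],[0,0,0,0,0,0,-1]],
  ],
)

```text
time: 8.1
tool_pos: [0.4713, -0.0401, 0.1713]
tcp_rot: [-1.929, -2.476, 0.003]
wrist_force: [0.1, 0.4, -2.6]
width: 0.22
grip_force: 97.8
```

>>> jog_arm(
  increments=[
    [[0,0,0.05,0,0,0,-1],[0,0,0.05,0,0,0,-1],[0,0,0.05,0,0,0,-1],[0,0,0.05,0,0,0,-1],[0,0,0,0,0,0,-1]],
  ],
)

```text
time: 8.52
tool_pos: [0.4725, -0.0404, 0.1671]
tcp_rot: [1.931, 2.478, 0.0]
wrist_force: [0.7, -0.4, -2.7]
width: 0.219
grip_force: 97.8
```

>>> jog_arm(
  increments=[
    [[0,0,0.06,0,0,0,-1],[0,0,0.06,0,0,0,-1],[0,0,0.06,0,0,0,-1],[0,0,0,0,0,0,-1],[0,0,0,0,0,0,-1]],
  ],
)

```text
time: 8.93
tool_pos: [0.4724, -0.0401, 0.1619]
tcp_rot: [-1.93, -2.478, -0.001]
wrist_force: [-1.0, 0.7, -1.8]
width: 0.22
grip_force: 98.7
```

>>> jog_arm(
  increments=[
    [[0,0,0.06,0,0,0,-1],[0,0,0.06,0,0,0,-1],[0,0,0.06,0,0,0,-1],[0,0,0.05,0,0,0,-1],[0,0,0,0,0,0,-1]],
  ],
)

```text
time: 9.35
tool_pos: [0.4724, -0.0402, 0.1542]
tcp_rot: [-1.93, -2.478, 0.0]
wrist_force: [0.4, 1.7, -3.1]
width: 0.22
grip_force: 98.5
```

>>> jog_arm(
  increments=[
    [[0.122,0.002,0,0,0,0.25,-1],[0.244,0.006,0,0,0,0.5,-1],[0.244,0.006,0,0,0,0.5,-1],[0.244,0.006,0,0,0,0.5,-1],[0,0,0,0,0,0,-1]],
  ],
)

```text
time: 9.77
tool_pos: [0.4682, -0.0142, 0.1544]
tcp_rot: [-2.148, -2.292, 0.001]
wrist_force: [-1.1, 1.6, -3.0]
width: 0.218
grip_force: 98.5
```

>>> jog_arm(
  increments=[
    [[0.244,0.006,0,0,0,0.5,-1],[0.244,0.006,0,0,0,0.5,-1],[0.244,0.006,0,0,0,0.5,-1],[0.244,0.006,0,0,0,0.5,-1],[0.244,0.006,0,0,0,0.5,-1]],
  ],
)

```text
time: 10.18
tool_pos: [0.4703, 0.0215, 0.1545]
tcp_rot: [-2.429, -1.991, 0.002]
wrist_force: [-2.6, 2.2, -1.9]
width: 0.217
grip_force: 98.9
```

```bash
python3 ring.py r2
```

```text
tcp [0.4705 0.0224 0.1545] yaw 78.54 z [-1.5e-03  7.0e-04 -1.0e+00] [-2.5  2.6 -2.2] 0.22240776138947443
shank tool 4463 [0.0016 0.0678 0.1122] dir from y deg 0.48 z slope [0.0007 0.1122]
ring tool 8928 (7.9319634437561035, 146.13027954101562) 39.4691162109375 0.10921735099409449 world [0.61516372 0.00124877 0.0450767 ]
```

View pics/r2.png

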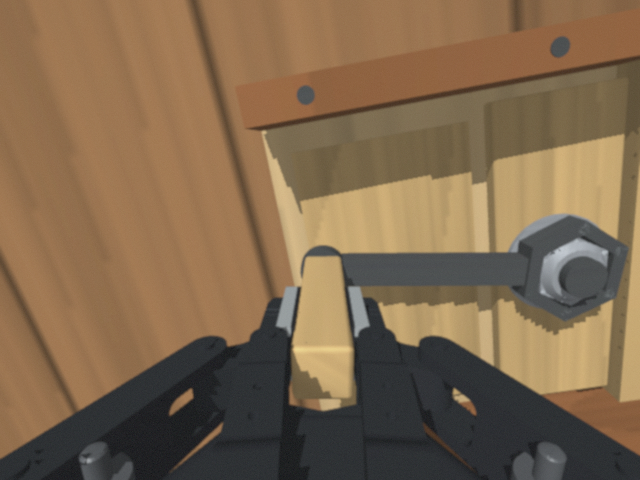

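The wrist view shows the ring fully down around the nut, with the stud at (582,278) inside it and the shank swinging clear of the fence. The stroke continues.

>>> jog_arm(
  increments=[
    [[0.244,0.006,0,0,0,0.5,-1],[0.244,0.006,0,0,0,0.5,-1],[0.244,0.006,0,0,0,0.5,-1],[0.244,0.006,0,0,0,0.5,-1],[0.244,0.006,0,0,0,0.5,-1]],
  ],
)

```text
time: 10.7
tool_pos: [0.4818, 0.0562, 0.1546]
tcp_rot: [-2.667, -1.657, 0.003]
wrist_force: [-3.9, 3.3, -0.3]
width: 0.22
grip_force: 99.0
```

```bash
cat > st.py <<'E'
from h import *
s=read_state();R=Ro.from_rotvec(s['tcp_rot']).as_matrix();t=s['tool_pos'];F=s['wrist_force'];M=s['torque']
yaw=np.arctan2(R[1,0],R[0,0])-np.pi/2;c=t[:2]+.14*np.array([np.cos(yaw),np.sin(yaw)])
n=np.array([.6075,-.005]);r=t[:2]-n
print('t',s['time'],'tcp',t.round(4),'w',np.degrees(yaw).round(2),'ringc',c.round(4),'F',F.round(1),'Ftool',(R.T@F).round(1),'M',M.round(2),'nut tq',(r[0]*F[1]-r[1]*F[0]).round(2),'+Mz', 'tilt',R[:2,2].round(4))
E
python3 st.py
```

```text
t 10.7 tcp [0.4818 0.0562 0.1546] w -26.29 ringc [ 0.6074 -0.0058] F [-3.9  3.3 -0.3] Ftool [ 1.3 -5.   0.3] M [0.8  0.66 0.9 ] nut tq -0.18 +Mz tilt [-0.0024  0.0004]
```

>>> jog_arm(
  increments=[
    [[0.244,0.006,0,0,0,0.5,-1],[0,0,0,0,0,0,-1],[-0.195,0.004,0,0,0,-0.4,-1],[0,0,0,0,0,0,-1],[0,0,0,0,0,0,-1]],
  ],
)

```text
time: 11.12
tool_pos: [0.4827, 0.0575, 0.1545]
tcp_rot: [-2.676, -1.642, 0.001]
wrist_force: [-3.3, 5.3, -2.5]
width: 0.225
grip_force: 98.8
```

```bash
python3 st.py
```

```text
t 11.1167 tcp [0.4827 0.0575 0.1545] w -26.92 ringc [ 0.6076 -0.0059] F [-3.3  5.3 -2.5] Ftool [ 3.2 -5.3  2.5] M [1.18 0.62 0.6 ] nut tq -0.46 +Mz tilt [-0.0014  0.0015]
```

>>> jog_arm(
  increments=[
    [[0.02,-0.03,0,0,0,0,-1],[0,0,-0.1,0,0,0,-1],[0,0,-0.3,0,0,0,-1],[0,0,-0.4,0,0,0,-1],[0,0,-0.3,0,0,0,-1]],
  ],
)

```text
time: 11.53
tool_pos: [0.4835, 0.0575, 0.1894]
tcp_rot: [2.677, 1.641, 0.001]
wrist_force: [1.1, 0.4, -2.0]
width: 0.223
grip_force: 98.7
```

```bash
python3 st.py; python3 ring.py r3
```

```text
t 11.5333 tcp [0.4835 0.0575 0.1894] w -26.97 ringc [ 0.6083 -0.0059] F [ 1.1  0.4 -2. ] Ftool [0.8 0.8 2. ] M [ 0.07  0.13 -0.02] nut tq -0.11 +Mz tilt [ 0.0017 -0.001 ]
tcp [0.4848 0.0577 0.1914] yaw 63.04 z [ 5.2e-03 -6.0e-04 -1.0e+00] [ 0.5  0.3 -0.5] 0.21725718803166866
shank tool 4503 [0.001  0.0675 0.1122] dir from y deg 0.1 z slope [-0.0015  0.1123]
ring tool 6201 (-0.5085898637771606, 139.42532348632812) 30.418853759765625 0.11169329556608237 world [ 0.6094033  -0.00602058  0.08039255]
```

>>> jog_arm(
  increments=[
    [[-0.244,0.006,0,0,0,-0.5,-1],[-0.488,0.026,0,0,0,-1,-1],[-0.488,0.026,0,0,0,-1,-1],[-0.488,0.026,0,0,0,-1,-1],[-0.488,0.026,0,0,0,-1,-1]],
  ],
)

```text
time: 12.05
tool_pos: [0.467, -0.0063, 0.1877]
tcp_rot: [2.214, 2.228, -0.001]
wrist_force: [0.3, -0.6, -3.0]
width: 0.22
grip_force: 98.7
```

>>> jog_arm(
  increments=[
    [[-0.488,0.026,0,0,0,-1,-1],[-0.488,0.026,0,0,0,-1,-1],[-0.488,0.026,0,0,0,-1,-1],[-0.488,0.026,0,0,0,-1,-1],[-0.488,0.026,0,0,0,-1,-1]],
  ],
)

```text
time: 12.47
tool_pos: [0.4863, -0.0766, 0.1877]
tcp_rot: [1.563, 2.725, -0.001]
wrist_force: [-0.7, 0.4, -2.4]
width: 0.22
grip_force: 98.7
```

>>> jog_arm(
  increments=[
    [[-0.244,0.006,0,0,0,-0.5,-1],[0,0,0,0,0,0,-1],[0,0,0,0,0,0,-1],[0,0,0,0,0,0,-1],[0,0,0,0,0,0,-1]],
  ],
)

```text
time: 12.88
tool_pos: [0.4899, -0.0812, 0.1876]
tcp_rot: [-1.498, -2.761, 0.0]
wrist_force: [0.4, -0.3, -3.1]
width: 0.223
grip_force: 98.7
```

```bash
python3 st.py
```

```text
t 12.8833 tcp [ 0.4899 -0.0812  0.1876] w 33.03 ringc [ 0.6073 -0.0049] F [ 0.4 -0.3 -3.1] Ftool [-0.5  0.2  3.1] M [-0.05  0.11  0.02] nut tq 0.07 +Mz tilt [-0.0006  0.0001]
```

>>> jog_arm(
  increments=[
    [[-0.03,0,0.2,0,0,0,-1],[0,0,0.25,0,0,0,-1],[0,0,0.15,0,0,0,-1],[0,0,0.06,0,0,0,-1],[0,0,0.06,0,0,0,-1]],
  ],
)

```text
time: 13.3
tool_pos: [0.4903, -0.0823, 0.1657]
tcp_rot: [-1.496, -2.761, 0.001]
wrist_force: [-5.1, -1.2, 3.4]
width: 0.221
grip_force: 99.4
```

>>> jog_arm(
  increments=[
    [[0,0,0.06,0,0,0,-1],[0,0,0.06,0,0,0,-1],[0,0,0,0,0,0,-1],[0,0,0,0,0,0,-1],[0,0,0,0,0,0,-1]],
  ],
)

```text
time: 13.72
tool_pos: [0.4909, -0.082, 0.1624]
tcp_rot: [-1.497, -2.762, -0.001]
wrist_force: [0.7, 3.5, -2.8]
width: 0.217
grip_force: 98.6
```

>>> jog_arm(
  increments=[
    [[0,0,0.07,0,0,0,-1],[0,0,0.07,0,0,0,-1],[0,0,0.07,0,0,0,-1],[0,0,0.05,0,0,0,-1],[0,0,0,0,0,0,-1]],
  ],
)

```text
time: 14.13
tool_pos: [0.4909, -0.0822, 0.1545]
tcp_rot: [-1.497, -2.762, -0.001]
wrist_force: [-0.0, 4.5, -1.5]
width: 0.22
grip_force: 98.9
```

```bash
python3 st.py
```

```text
t 14.1333 tcp [ 0.4909 -0.0822  0.1545] w 33.07 ringc [ 0.6083 -0.0058] F [-0.   4.5 -1.5] Ftool [3.8 2.4 1.5] M [ 1.03 -0.13  0.55] nut tq -0.52 +Mz tilt [0.0002 0.0005]
```

>>> jog_arm(
  increments=[
    [[0.244,0.006,0,0,0,0.5,-1],[0.244,0.006,0,0,0,0.5,-1],[0.244,0.006,0,0,0,0.5,-1],[0.244,0.006,0,0,0,0.5,-1],[0.244,0.006,0,0,0,0.5,-1]],
  ],
)

```text
time: 14.55
tool_pos: [0.4751, -0.0494, 0.1548]
tcp_rot: [1.846, 2.541, -0.001]
wrist_force: [0.6, 2.7, -1.5]
width: 0.224
grip_force: 98.8
```

>>> jog_arm(
  increments=[
    [[0.244,0.006,0,0,0,0.5,-1],[0.244,0.006,0,0,0,0.5,-1],[0.244,0.006,0,0,0,0.5,-1],[0.244,0.006,0,0,0,0.5,-1],[0.244,0.006,0,0,0,0.5,-1]],
  ],
)

```text
time: 14.97
tool_pos: [0.468, -0.0135, 0.1548]
tcp_rot: [2.162, 2.279, -0.002]
wrist_force: [-1.8, 3.5, 0.2]
width: 0.224
grip_force: 99.1
```

```bash
python3 st.py
```

```text
t 14.9667 tcp [ 0.468  -0.0135  0.1548] w 3.03 ringc [ 0.6078 -0.0061] F [-1.8  3.5  0.2] Ftool [ 3.6 -1.6 -0.2] M [0.76 0.19 1.05] nut tq -0.5 +Mz tilt [-0.0004 -0.001 ]
```

>>> jog_arm(
  increments=[
    [[0.244,0.006,0,0,0,0.5,-1],[0.244,0.006,0,0,0,0.5,-1],[0.244,0.006,0,0,0,0.5,-1],[0.244,0.006,0,0,0,0.5,-1],[0.244,0.006,0,0,0,0.5,-1]],
  ],
)

```text
time: 15.38
tool_pos: [0.4705, 0.023, 0.1549]
tcp_rot: [-2.441, -1.977, 0.002]
wrist_force: [-3.3, 4.8, 2.0]
width: 0.221
grip_force: 99.4
```

>>> jog_arm(
  increments=[
    [[0.244,0.006,0,0,0,0.5,-1],[0.244,0.006,0,0,0,0.5,-1],[0.244,0.006,0,0,0,0.5,-1],[0.244,0.006,0,0,0,0.5,-1],[0.244,0.006,0,0,0,0.5,-1]],
  ],
)

```text
time: 15.8
tool_pos: [0.4824, 0.0578, 0.1549]
tcp_rot: [-2.678, -1.641, 0.003]
wrist_force: [-5.2, 4.9, 2.7]
width: 0.221
grip_force: 99.5
```

>>> jog_arm(
  increments=[
    [[0.1,0.002,0,0,0,0.2,-1],[0,0,0,0,0,0,-1],[-0.195,0.004,0,0,0,-0.4,-1],[0,0,0,0,0,0,-1],[0,-0.02,0,0,0,0,-1]],
  ],
)

```text
time: 16.22
tool_pos: [0.4813, 0.0552, 0.1547]
tcp_rot: [-2.661, -1.67, -0.001]
wrist_force: [-0.3, 4.1, -2.6]
width: 0.223
grip_force: 98.7
```

```bash
python3 st.py
```

```text
t 16.2167 tcp [0.4813 0.0552 0.1547] w -25.78 ringc [ 0.6073 -0.0057] F [-0.3  4.1 -2.6] Ftool [ 3.6 -2.   2.6] M [1.1  0.16 0.64] nut tq -0.51 +Mz tilt [-0.      0.0007]
```

>>> jog_arm(
  increments=[
    [[0,0,-0.1,0,0,0,-1],[0,0,-0.2,0,0,0,-1],[0,0,-0.4,0,0,0,-1],[0,0,-0.4,0,0,0,-1],[0,0,0,0,0,0,-1]],
  ],
)

```text
time: 16.63
tool_pos: [0.4835, 0.0544, 0.191]
tcp_rot: [2.658, 1.668, 0.007]
wrist_force: [0.9, 0.6, -2.8]
width: 0.222
grip_force: 98.8
```

>>> jog_arm(
  increments=[
    [[-0.244,0.006,0,0,0,-0.5,-1],[-0.488,0.026,0,0,0,-1,-1],[-0.488,0.026,0,0,0,-1,-1],[-0.488,0.026,0,0,0,-1,-1],[-0.488,0.026,0,0,0,-1,-1]],
  ],
)

```text
time: 17.05
tool_pos: [0.4671, -0.01, 0.1879]
tcp_rot: [2.191, 2.251, -0.001]
wrist_force: [-0.6, -0.3, -2.8]
width: 0.219
grip_force: 98.7
```

>>> jog_arm(
  increments=[
    [[-0.488,0.026,0,0,0,-1,-1],[-0.488,0.026,0,0,0,-1,-1],[-0.488,0.026,0,0,0,-1,-1],[-0.488,0.026,0,0,0,-1,-1],[-0.488,0.026,0,0,0,-1,-1]],
  ],
)

```text
time: 17.47
tool_pos: [0.4878, -0.0799, 0.1879]
tcp_rot: [1.535, 2.741, -0.001]
wrist_force: [0.2, 0.3, -3.0]
width: 0.224
grip_force: 98.7
```

>>> jog_arm(
  increments=[
    [[-0.244,0.006,0,0,0,-0.5,-1],[0,0,0,0,0,0,-1],[0,0,0,0,0,0,-1],[0,0,0,0,0,0,-1],[0,0,0,0,0,0,-1]],
  ],
)

```text
time: 17.88
tool_pos: [0.4914, -0.0844, 0.1876]
tcp_rot: [-1.469, -2.776, 0.0]
wrist_force: [-0.4, -0.1, -2.4]
width: 0.223
grip_force: 98.7
```

```bash
python3 st.py
```

```text
t 17.8833 tcp [ 0.4914 -0.0844  0.1876] w 34.22 ringc [ 0.6072 -0.0056] F [-0.4 -0.1 -2.4] Ftool [ 0.1 -0.4  2.4] M [-0.05  0.13 -0.05] nut tq -0.01 +Mz tilt [-0.0005  0.    ]
```

>>> jog_arm(
  increments=[
    [[-0.02,0.01,0.2,0,0,0,-1],[0,0,0.25,0,0,0,-1],[0,0,0.15,0,0,0,-1],[0,0,0.06,0,0,0,-1],[0,0,0.06,0,0,0,-1]],
  ],
)

```text
time: 18.3
tool_pos: [0.4919, -0.0849, 0.1657]
tcp_rot: [-1.467, -2.776, 0.001]
wrist_force: [-4.6, -0.9, 4.2]
width: 0.22
grip_force: 99.4
```

>>> jog_arm(
  increments=[
    [[0,0,0.06,0,0,0,-1],[0,0,0.06,0,0,0,-1],[0,0,0,0,0,0,-1],[0,0,0,0,0,0,-1],[0,0,0,0,0,0,-1]],
  ],
)

```text
time: 18.72
tool_pos: [0.4925, -0.0846, 0.1624]
tcp_rot: [-1.468, -2.777, -0.001]
wrist_force: [0.8, 4.2, -2.4]
width: 0.221
grip_force: 98.7
```

>>> jog_arm(
  increments=[
    [[0,0,0.07,0,0,0,-1],[0,0,0.07,0,0,0,-1],[0,0,0.07,0,0,0,-1],[0,0,0.05,0,0,0,-1],[0,0,0,0,0,0,-1]],
  ],
)

```text
time: 19.13
tool_pos: [0.4926, -0.0848, 0.1545]
tcp_rot: [1.468, 2.777, 0.001]
wrist_force: [-0.2, 5.0, -0.6]
width: 0.224
grip_force: 99.0
```

>>> jog_arm(
  increments=[
    [[0.244,0.006,0,0,0,0.5,-1],[0.244,0.006,0,0,0,0.5,-1],[0.244,0.006,0,0,0,0.5,-1],[0.244,0.006,0,0,0,0.5,-1],[0.244,0.006,0,0,0,0.5,-1]],
  ],
)

```text
time: 19.55
tool_pos: [0.476, -0.0524, 0.1548]
tcp_rot: [1.819, 2.56, -0.001]
wrist_force: [-0.1, 4.0, -1.3]
width: 0.222
grip_force: 98.7
```

>>> jog_arm(
  increments=[
    [[0.244,0.006,0,0,0,0.5,-1],[0.244,0.006,0,0,0,0.5,-1],[0.146,0.002,0,0,0,0.3,-1],[0,0,0,0,0,0,-1],[0,0,0,0,0,0,-1]],
  ],
)

```text
time: 19.97
tool_pos: [0.4708, -0.0341, 0.1548]
tcp_rot: [1.986, 2.434, -0.0]
wrist_force: [-1.6, 3.5, 0.6]
width: 0.222
grip_force: 99.0
```

```bash
python3 st.py
```

```text
t 19.9667 tcp [ 0.4708 -0.0341  0.1548] w 11.58 ringc [ 0.608 -0.006] F [-1.6  3.5  0.6] Ftool [ 3.8 -0.8 -0.6] M [1.06 0.07 0.85] nut tq -0.53 +Mz tilt [-0.0001 -0.0002]
```

>>> jog_arm(
  increments=[
    [[0.05,0,0,0,0,0,-1],[0.05,0.001,0,0,0,0.08,-1],[0.05,0.001,0,0,0,0.1,-1],[0.05,0.001,0,0,0,0.1,-1],[0.05,0.001,0,0,0,0.1,-1]],
  ],
)

```text
time: 20.38
tool_pos: [0.4696, -0.0272, 0.1548]
tcp_rot: [2.038, 2.39, -0.001]
wrist_force: [-2.4, -1.0, 1.0]
width: 0.221
grip_force: 99.1
```

```bash
python3 st.py
```

```text
t 20.3833 tcp [ 0.4696 -0.0272  0.1548] w 9.11 ringc [ 0.6078 -0.005 ] F [-2.4 -1.   1. ] Ftool [-0.6 -2.5 -1. ] M [-0.12  0.1   0.49] nut tq 0.08 +Mz tilt [-0.0001 -0.0008]
```

>>> jog_arm(
  increments=[
    [[0.05,0,0,0,0,0,-1],[0.05,0.001,0,0,0,0.06,-1],[0.05,0.001,0,0,0,0.1,-1],[0.05,0.001,0,0,0,0.1,-1],[0,0,0,0,0,0,-1]],
  ],
)

```text
time: 20.8
tool_pos: [0.4688, -0.0218, 0.1549]
tcp_rot: [2.07, 2.361, -0.002]
wrist_force: [-3.2, -6.2, 0.1]
width: 0.224
grip_force: 99.1
```

```bash
python3 st.py
```

```text
t 20.8 tcp [ 0.4688 -0.0218  0.1549] w 7.53 ringc [ 0.6076 -0.0035] F [-3.2 -6.2  0.1] Ftool [-5.7 -4.  -0. ] M [-1.19  0.15 -0.25] nut tq 0.81 +Mz tilt [ 0.0002 -0.0021]
```

>>> jog_arm(
  increments=[
    [[0.05,0.001,0,0,0,0.12,-1],[0.05,0.001,0,0,0,0.12,-1],[0.05,0.001,0,0,0,0.1,-1],[0,0,0,0,0,0,-1],[0,0,0,0,0,0,-1]],
  ],
)

```text
time: 21.22
tool_pos: [0.4683, -0.0172, 0.1548]
tcp_rot: [2.111, 2.325, -0.002]
wrist_force: [-2.6, -4.9, 0.8]
width: 0.218
grip_force: 99.1
```

```bash
python3 st.py
```

```text
t 21.2167 tcp [ 0.4683 -0.0172  0.1548] w 5.52 ringc [ 0.6076 -0.0037] F [-2.6 -4.9  0.8] Ftool [-4.6 -3.1 -0.8] M [-0.96  0.15 -0.17] nut tq 0.64 +Mz tilt [ 0.     -0.0017]
```

>>> jog_arm(
  increments=[
    [[0.05,0.001,0,0,0,0.1,-1],[0.05,0.001,0,0,0,0.1,-1],[0,0,0,0,0,0,-1],[0,0,0,0,0,0,-1],[0,0,0,0,0,0,-1]],
  ],
)

```text
time: 21.63
tool_pos: [0.4681, -0.0142, 0.1549]
tcp_rot: [2.135, 2.303, -0.002]
wrist_force: [-2.0, -4.4, 0.7]
width: 0.223
grip_force: 99.1
```

```bash
python3 st.py
```

```text
t 21.6333 tcp [ 0.4681 -0.0142  0.1549] w 4.32 ringc [ 0.6077 -0.0037] F [-2.  -4.4  0.7] Ftool [-4.3 -2.4 -0.7] M [-0.93  0.16 -0.21] nut tq 0.6 +Mz tilt [ 0.     -0.0017]
```

>>> jog_arm(
  increments=[
    [[0.05,0.001,0,0,0,0.1,-1],[0.05,0.001,0,0,0,0.1,-1],[0,0,0,0,0,0,-1],[0,0,0,0,0,0,-1],[0,0,0,0,0,0,-1]],
  ],
)

```text
time: 22.05
tool_pos: [0.4679, -0.0113, 0.1548]
tcp_rot: [2.16, 2.28, -0.002]
wrist_force: [-2.7, -4.4, 1.2]
width: 0.226
grip_force: 99.2
```

```bash
python3 st.py
```

```text
t 22.05 tcp [ 0.4679 -0.0113  0.1548] w 3.11 ringc [ 0.6077 -0.0037] F [-2.7 -4.4  1.2] Ftool [-4.3 -2.9 -1.2] M [-1.03  0.14 -0.2 ] nut tq 0.6 +Mz tilt [-0.0002 -0.0017]
```

>>> jog_arm(
  increments=[
    [[0.05,0.001,0,0,0,0.1,-1],[0.05,0.001,0,0,0,0.1,-1],[0,0,0,0,0,0,-1],[0,0,0,0,0,0,-1],[0,0,0,0,0,0,-1]],
  ],
)

```text
time: 22.47
tool_pos: [0.4677, -0.0083, 0.1548]
tcp_rot: [2.183, 2.257, -0.002]
wrist_force: [-2.2, -5.5, 1.3]
width: 0.221
grip_force: 99.2
```

```bash
python3 st.py
```

```text
t 22.4667 tcp [ 0.4677 -0.0083  0.1548] w 1.91 ringc [ 0.6077 -0.0036] F [-2.2 -5.5  1.3] Ftool [-5.4 -2.4 -1.3] M [-1.06  0.14 -0.21] nut tq 0.76 +Mz tilt [-0.0002 -0.0017]
```

>>> jog_arm(
  increments=[
    [[0.05,0.001,0,0,0,0.1,-1],[0.05,0.001,0,0,0,0.1,-1],[0,0,0,0,0,0,-1],[0,0,0,0,0,0,-1],[0,0,0,0,0,0,-1]],
  ],
)

```text
time: 22.88
tool_pos: [0.4677, -0.0053, 0.1548]
tcp_rot: [2.207, 2.234, -0.002]
wrist_force: [-3.1, -5.5, 1.1]
width: 0.224
grip_force: 99.2
```

```bash
python3 st.py
```

```text
t 22.8833 tcp [ 0.4677 -0.0053  0.1548] w 0.71 ringc [ 0.6077 -0.0035] F [-3.1 -5.5  1.1] Ftool [-5.4 -3.2 -1.1] M [-1.09  0.22 -0.26] nut tq 0.77 +Mz tilt [-0.0003 -0.0017]
```

>>> jog_arm(
  increments=[
    [[0.05,0.001,0,0,0,0.1,-1],[0.05,0.001,0,0,0,0.1,-1],[0,0,0,0,0,0,-1],[0,0,0,0,0,0,-1],[0,0,0,0,0,0,-1]],
  ],
)

```text
time: 23.3
tool_pos: [0.4677, -0.0023, 0.1548]
tcp_rot: [2.23, 2.211, -0.002]
wrist_force: [-3.2, -5.1, 1.9]
width: 0.222
grip_force: 99.2
```

```bash
python3 st.py
```

```text
t 23.3 tcp [ 0.4677 -0.0023  0.1548] w -0.49 ringc [ 0.6077 -0.0035] F [-3.2 -5.1  1.9] Ftool [-5.1 -3.2 -1.9] M [-1.08  0.17 -0.26] nut tq 0.71 +Mz tilt [-0.0003 -0.0018]
```

>>> jog_arm(
  increments=[
    [[0.05,0.001,0,0,0,0.1,-1],[0.05,0.001,0,0,0,0.1,-1],[0,0,0,0,0,0,-1],[0,0,0,0,0,0,-1],[0,0,0,0,0,0,-1]],
  ],
)

```text
time: 23.72
tool_pos: [0.4678, 0.0007, 0.1548]
tcp_rot: [2.253, 2.188, -0.002]
wrist_force: [-2.2, -5.3, 2.3]
width: 0.222
grip_force: 99.2
```

```bash
python3 st.py
```

```text
t 23.7167 tcp [0.4678 0.0007 0.1548] w -1.7 ringc [ 0.6077 -0.0035] F [-2.2 -5.3  2.3] Ftool [-5.3 -2.1 -2.3] M [-1.1   0.21 -0.33] nut tq 0.75 +Mz tilt [-0.0004 -0.0018]
```

>>> jog_arm(
  increments=[
    [[0.05,0.001,0,0,0,0.1,-1],[0.05,0.001,0,0,0,0.1,-1],[0,0,0,0,0,0,-1],[0,0,0,0,0,0,-1],[0,0,0,0,0,0,-1]],
  ],
)

```text
time: 24.13
tool_pos: [0.4679, 0.0034, 0.1548]
tcp_rot: [2.275, 2.164, -0.003]
wrist_force: [-2.3, -6.3, 1.1]
width: 0.223
grip_force: 99.2
```

```bash
python3 st.py
```

```text
t 24.1333 tcp [0.4679 0.0034 0.1548] w -2.85 ringc [ 0.6077 -0.0035] F [-2.3 -6.3  1.1] Ftool [-6.4 -1.9 -1.1] M [-1.36  0.15 -0.09] nut tq 0.9 +Mz tilt [-0.0005 -0.0025]
```

>>> jog_arm(
  increments=[
    [[0.04,0.001,0,0,0,0.08,-1],[0,0,0,0,0,0,-1],[0,0,0,0,0,0,-1],[0,0,0,0,0,0,-1],[0,0,0,0,0,0,-1]],
  ],
)

```text
time: 24.55
tool_pos: [0.468, 0.0044, 0.1548]
tcp_rot: [2.283, 2.155, -0.004]
wrist_force: [-3.4, -7.6, 0.8]
width: 0.221
grip_force: 99.2
```

```bash
python3 st.py
```

```text
t 24.55 tcp [0.468  0.0044 0.1548] w -3.3 ringc [ 0.6077 -0.0037] F [-3.4 -7.6  0.8] Ftool [-7.8 -3.  -0.7] M [-1.47  0.17 -0.04] nut tq 1.1 +Mz tilt [-0.0006 -0.0031]
```

>>> jog_arm(
  increments=[
    [[0.04,0.001,0,0,0,0.06,-1],[0.04,0,0,0,0,0.06,-1],[0.04,0,0,0,0,0.06,-1],[0,0,0,0,0,0,-1],[0,0,0,0,0,0,-1]],
  ],
)

```text
time: 24.97
tool_pos: [0.4682, 0.0073, 0.1547]
tcp_rot: [2.302, 2.134, -0.006]
wrist_force: [-3.5, -10.2, 0.8]
width: 0.22
grip_force: 99.2
```

```bash
python3 st.py
```

```text
t 24.9667 tcp [0.4682 0.0073 0.1547] w -4.34 ringc [ 0.6078 -0.0033] F [ -3.5 -10.2   0.8] Ftool [-10.4  -2.7  -0.8] M [-2.2   0.26  0.02] nut tq 1.46 +Mz tilt [-0.0008 -0.0048]
```

>>> jog_arm(
  increments=[
    [[0.04,0,0,0,0,0.06,-1],[0.04,0,0,0,0,0.06,-1],[0.04,0,0,0,0,0.06,-1],[0,0,0,0,0,0,-1],[0,0,0,0,0,0,-1]],
  ],
)

```text
time: 25.38
tool_pos: [0.4684, 0.0102, 0.1547]
tcp_rot: [2.32, 2.112, -0.008]
wrist_force: [-3.5, -13.5, 1.2]
width: 0.222
grip_force: 99.1
```

```bash
python3 st.py
```

```text
t 25.3833 tcp [0.4684 0.0102 0.1547] w -5.39 ringc [ 0.6078 -0.0029] F [ -3.5 -13.5   1.2] Ftool [-13.8  -2.2  -1.1] M [-2.86  0.3  -0.01] nut tq 1.93 +Mz tilt [-0.0009 -0.0063]
```

>>> jog_arm(
  increments=[
    [[0.04,0,0,0,0,0.08,-1],[0,0,0,0,0,0,-1],[0,0,0,0,0,0,-1],[0,0,0,0,0,0,-1],[0,0,0,0,0,0,-1]],
  ],
)

```text
time: 25.8
tool_pos: [0.4685, 0.011, 0.1547]
tcp_rot: [2.327, 2.103, -0.009]
wrist_force: [-2.3, -14.7, 0.5]
width: 0.221
grip_force: 99.1
```

```bash
python3 st.py
```

```text
t 25.8 tcp [0.4685 0.011  0.1547] w -5.8 ringc [ 0.6078 -0.0032] F [ -2.3 -14.7   0.5] Ftool [-14.9  -0.9  -0.4] M [-3.17  0.34  0.29] nut tq 2.08 +Mz tilt [-0.0011 -0.0074]
```

Snugged at about 2.1 N·m against the stop. Now I relax within the ring's play and lift off.

>>> jog_arm(
  increments=[
    [[-0.12,0,0,0,0,-0.2,-1],[-0.12,0,0,0,0,-0.24,-1],[-0.12,0,0,0,0,-0.24,-1],[-0.1,0,0,0,0,-0.2,-1],[0,0,0,0,0,0,-1]],
  ],
)

```text
time: 26.22
tool_pos: [0.4677, -0.0008, 0.1546]
tcp_rot: [2.236, 2.206, -0.002]
wrist_force: [-2.1, -5.2, 0.2]
width: 0.219
grip_force: 98.9
```

```bash
python3 st.py
```

```text
t 26.2167 tcp [ 0.4677 -0.0008  0.1546] w -0.78 ringc [ 0.6077 -0.0028] F [-2.1 -5.2  0.2] Ftool [-5.2 -2.  -0.2] M [-1.04  0.14 -0.62] nut tq 0.74 +Mz tilt [-0.0003 -0.0014]
```

>>> jog_arm(
  increments=[
    [[-0.08,-0.02,0,0,0,0,-1],[0,0,0,0,0,0,-1],[0,0,-0.1,0,0,0,-1],[0,0,-0.2,0,0,0,-1],[0,0,-0.4,0,0,0,-1]],
  ],
)

```text
time: 26.63
tool_pos: [0.4666, -0.0017, 0.1747]
tcp_rot: [-2.233, -2.207, 0.002]
wrist_force: [-0.0, -0.5, -3.3]
width: 0.224
grip_force: 99.2
```

>>> jog_arm(
  increments=[
    [[0,0,-0.5,0,0,0,-1],[0,0,-0.4,0,0,0,-1],[0,0,0,0,0,0,-1],[0,0,0,0,0,0,-1],[0,0,0,0,0,0,-1]],
  ],
)

```text
time: 27.05
tool_pos: [0.4666, -0.0016, 0.202]
tcp_rot: [-2.233, -2.208, 0.001]
wrist_force: [0.6, 1.1, -2.2]
width: 0.222
grip_force: 99.3
```

```bash
python3 st.py; python3 ring.py r4
```

```text
t 27.05 tcp [ 0.4666 -0.0016  0.202 ] w -0.64 ringc [ 0.6066 -0.0031] F [ 0.6  1.1 -2.2] Ftool [1.1 0.6 2.2] M [-0.01  0.14  0.03] nut tq -0.15 +Mz tilt [-0.0014  0.0004]
tcp [ 0.4664 -0.0016  0.2017] yaw 89.36 z [-2.2e-03  3.0e-04 -1.0e+00] [-0.5 -0.5 -2.1] 0.22253416410058124
shank tool 4498 [0.0012 0.0674 0.1123] dir from y deg 0.1 z slope [-0.0012  0.1123]
ring tool 6182 (-0.14136208593845367, 139.61666870117188) 30.644731521606445 0.11176042007422353 world [ 0.60574591 -0.00330157  0.08961124]
```

>>> jog_arm(
  increments=[
    [[0.4,-0.1,0,0,0,0,-1],[0.8,-0.1,0,0,0,0,-1],[1,-0.1,0,0,0,0,-1],[1,-0.1,0,0,0,0,-1],[1,-0.1,0,0,0,0,-1]],
  ],
)

```text
time: 27.57
tool_pos: [0.4528, 0.1252, 0.2018]
tcp_rot: [-2.234, -2.207, 0.002]
wrist_force: [0.0, 0.1, -2.0]
width: 0.22
grip_force: 99.2
```

>>> jog_arm(
  increments=[
    [[1,-0.1,0,0,0,0,-1],[1,-0.1,0,0,0,0,-1],[1,0,0,0,0,0,-1],[1,0,0,0,0,0,-1],[0.8,0,0,0,0,0,-1]],
  ],
)

```text
time: 27.98
tool_pos: [0.4485, 0.2702, 0.2017]
tcp_rot: [-2.233, -2.209, 0.002]
wrist_force: [0.9, 0.0, -2.2]
width: 0.222
grip_force: 99.3
```

>>> jog_arm(
  increments=[
    [[0.5,0,0,0,0,0,-1],[0.18,0,0,0,0,0,-1],[0,0,0.5,0,0,0,-1],[0,0,0.8,0,0,0,-1],[0,0,0.6,0,0,0,-1]],
  ],
)

```text
time: 28.4
tool_pos: [0.4493, 0.2878, 0.1445]
tcp_rot: [2.234, 2.209, -0.002]
wrist_force: [-0.7, 0.1, -3.3]
width: 0.222
grip_force: 99.2
```

>>> jog_arm(
  increments=[
    [[0,0,0.3,0,0,0,-1],[0,0,0.15,0,0,0,-1],[0,0,0,0,0,0,-1],[0,0,0,0,0,0,-1],[0,0,0,0,0,0,-1]],
  ],
)

```text
time: 28.82
tool_pos: [0.4506, 0.2889, 0.1336]
tcp_rot: [2.234, 2.208, 0.003]
wrist_force: [-0.8, -0.6, -1.8]
width: 0.22
grip_force: 99.2
```

```bash
python3 st.py
```

```text
t 28.8167 tcp [0.4506 0.2889 0.1336] w -0.67 ringc [0.5906 0.2873] F [-0.8 -0.6 -1.8] Ftool [-0.6 -0.8  1.8] M [ 0.06  0.11 -0.05] nut tq 0.32 +Mz tilt [0.002  0.0011]
```

Lower the last 10 mm slowly until it bears on the bench.

>>> jog_arm(
  increments=[
    [[0,0,0.1,0,0,0,-1],[0,0,0.1,0,0,0,-1],[0,0,0.08,0,0,0,-1],[0,0,0.04,0,0,0,-1],[0,0,0,0,0,0,-1]],
  ],
)

```text
time: 29.23
tool_pos: [0.4497, 0.2888, 0.1232]
tcp_rot: [2.234, 2.209, -0.0]
wrist_force: [-1.8, -0.7, 1.6]
width: 0.221
grip_force: 99.7
```

```bash
python3 st.py
```

```text
t 29.2333 tcp [0.4497 0.2888 0.1232] w -0.64 ringc [0.5897 0.2872] F [-1.8 -0.7  1.6] Ftool [-0.7 -1.8 -1.6] M [-0.19  0.36  0.01] nut tq 0.64 +Mz tilt [ 0. -0.]
```

>>> jog_arm(
  increments=[
    [[0,0,0,0,0,0,-0.5],[0,0,0,0,0,0,-0.3],[0,0,0,0,0,0,0],[0,0,0,0,0,0,0.5],[0,0,0,0,0,0,1]],
  ],
  force=20,
)

```text
time: 29.65
tool_pos: [0.4497, 0.2888, 0.1228]
tcp_rot: [2.234, 2.209, 0.001]
wrist_force: [-1.1, -0.5, -0.0]
width: 0.763
grip_force: 0.0
```

>>> jog_arm(
  increments=[
    [[0,0,0,0,0,0,1],[0,0,0,0,0,0,1],[0,0,0,0,0,0,1],[0,0,0,0,0,0,1],[0,0,-0.2,0,0,0,1]],
  ],
)

```text
time: 30.07
tool_pos: [0.4487, 0.2882, 0.1277]
tcp_rot: [-2.234, -2.208, 0.004]
wrist_force: [-0.9, -0.1, 0.1]
width: 1.001
grip_force: 0.0
```

>>> jog_arm(
  increments=[
    [[0,0,-0.5,0,0,0,1],[0,0,-1,0,0,0,1],[0,0,-1,0,0,0,1],[0,0,-1,0,0,0,1],[0,0,-1,0,0,0,1]],
  ],
)

```text
time: 30.48
tool_pos: [0.4493, 0.2885, 0.2655]
tcp_rot: [2.234, 2.209, 0.0]
wrist_force: [0.1, 0.2, 0.3]
width: 0.996
grip_force: 0.0
```

>>> jog_arm(
  increments=[
    [[-1,0.5,-0.5,0,0,0,1],[-1,0.5,-0.5,0,0,0,1],[-1,0.5,0,0,0,0,1],[-1,0.5,0,0,0,0,1],[-1,0.5,0,0,0,0,1]],
  ],
)

```text
time: 30.9
tool_pos: [0.5235, 0.1366, 0.2951]
tcp_rot: [2.233, 2.209, 0.003]
wrist_force: [0.7, -1.0, -0.8]
width: 0.996
grip_force: 0.0
```

>>> jog_arm(
  increments=[
    [[-1,0.5,0,0,0,0,1],[-1,0.5,0,0,0,0,1],[-1,0.5,0,0,0,0,1],[-1,0.5,0,0,0,0,1],[-1,0.5,0,0,0,0,1]],
  ],
)

```text
time: 31.32
tool_pos: [0.5966, -0.0146, 0.2943]
tcp_rot: [2.234, 2.208, 0.001]
wrist_force: [0.5, -0.2, -0.2]
width: 0.999
grip_force: 0.0
```

>>> jog_arm(
  increments=[
    [[-0.8,0,0,0,0,0,1],[-0.4,0,0,0,0,0,1],[0,0,0,0,0,0,1],[0,0,0,0,0,0,1],[0,0,0,0,0,0,1]],
  ],
)

```text
time: 31.73
tool_pos: [0.5954, -0.0478, 0.2938]
tcp_rot: [-2.233, -2.209, -0.001]
wrist_force: [-0.0, 0.6, -0.7]
width: 0.996
grip_force: 0.0
```

```bash
python3 - <<'E'
from h import *
s=read_state();print(s['time'],s['tool_pos'])
L=[cloud('wrist') for _ in range(2)];W=L[1][1];im=L[1][0]
s=read_state();p=viewer.camera_params('wrist');H=np.array(p['hand_eye']);R=Ro.from_rotvec(s['tcp_rot']).as_matrix()
P=W[(abs(W[...,0]-.607)<.03)&(abs(W[...,1]+.005)<.03)&(W[...,2]>.053)&(W[...,2]<.058)];print('stud',P.mean(0))
g=np.linspace(-.03,.03,400);X=np.stack(np.meshgrid(g,g,indexing='ij'),-1)
Q=np.dstack([P[:,0].mean()-X[...,0],P[:,1].mean()-X[...,1],np.full((400,400),.044)])
C=((Q-np.array(s['tool_pos']))@R-H[:3,3])@H[:3,:3]
o=cv2.remap(im,(C[...,0]/C[...,2]*p['fx']+p['cx']).astype(np.float32),(C[...,1]/C[...,2]*p['fy']+p['cy']).astype(np.float32),2)
t,Wt=cloud('top');b=cv2.resize(t[80:380,100:500],(400,300));c=np.zeros((400,800,3),np.uint8);c[:,:400]=o;c[:300,400:]=b
cv2.imwrite('pics/end.png',c)
z=Wt[...,2]
P=Wt[(abs(Wt[...,0]-.449)<.04)&(abs(Wt[...,1]-.287)<.04)&(z>.085)&(z<.12)];print('post',len(P),P.mean(0),P.max(0))
E
```

```text
31.7333 [ 0.59536632 -0.04776891  0.29375897]
stud [ 0.6074817  -0.00473867  0.05401744]
post 118 [0.44839612 0.28549456 0.09898472] [0.4577767  0.29719413 0.10522331]
```

View pics/end.png

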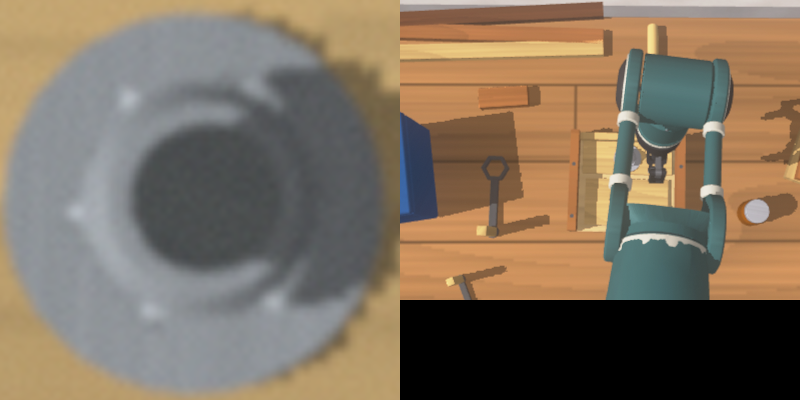

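The end view shows nut corners at (128,97), (77,212), (150,312) and (272,300), giving a nut yaw of 5.5° mod 60 against 5.4° expected at home. In the top view the wrench stands in its old place at (490,200), and the jar, offcut and hammer look undisturbed.

```bash
python3 -c "
from workcell import bot;print(bot.finish_job())"
```

```text
the job is handed in; nothing more can be done
None
```

I tightened the nut to its end stop in three strokes and snugged it at about 2.1 N m, then stood the wrench back in its old place, with the jar, offcut and hammer undisturbed. The job is handed in at about 32 s, with no verdict returned.

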